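Swing the dispensing arm over the beaker and open the tap

TASK

Set the fraction collector up to dispense into the beaker, by pushing gently with a fingertip, gripping nothing. First push its swing arm round until the nozzle stands over the beaker's open mouth, well inside the rim, and leave it there; only then push the tap lever a full quarter turn to open it, so that it lies in line with the pipe. Leave the beaker and everything else on the bench where it stands.

Things in the scene. Friction and masses are not known exactly. Their poses are not given: they have to be found in the camera images.
- collector: Fraction collector; origin on the bench, on the swing arm's vertical axis (its column). Fixed, its place and yaw vary: dark grey deck 12 mm thick, 230 mm in front of the column and 195 mm to either side; white pump box behind, 77 mm high; arm's hub 48 mm across, top at 207 mm. Axes are the collector's: -x to its front (roughly towards the robot), -y to the side with the tap, z up.
- swing_arm (a joint): Angle of the swing arm, rad: an aluminium bar 18 mm wide, 179 to 201 mm above the bench, reaching 192 mm from the column axis. 0: points to the collector's front (-x of collector); positive turns it counter-clockwise from above (end moves to -y). Stops at +-1.45. Stays where left; about 2 N at 130 mm out moves it slowly. Starts within 0.15 of 0, over no vessel.
- nozzle (a point): Mouth of the short steel nozzle under the swing arm, 170 mm from the column axis, 142 mm above the bench, pointing down; 14 mm thick. Its x axis points back to the column, z up.
- beaker_rim (a point): Centre of the mouth of the beaker, 117 mm above the bench: an open white plastic cup, 72 mm across the rim, wall 3 mm, 105 mm high, loose, about 0.12 kg. The only open one of four white vessels on the deck; each stands under the nozzle's circle (within 6 mm), at swing arm angles of about -1.05, -0.45, 0.45 and 1.05, in any order.
- tap_lever (a joint): Angle of the tap lever, rad: an aluminium bar 14 mm wide, 130 to 144 mm above the bench, reaching 90 mm from its vertical pivot. 0 (shut): points to -x of collector, across the pipe. Opens counter-clockwise from above; 1.57 (open): points to -y of collector, in line with the pipe. Stops at 0 and 1.72, starts 0 to 0.25. Stays where left; about 1.5 N at 70 mm out moves it slowly.
- tap_pivot (a point): Vertical pivot of the tap lever, 136 mm above the bench, on a brass valve on a steel post; in the axes of collector it lies at x -60, y -280 mm. The steel pipe below the lever runs along the collector's y, its top 111 mm above the bench (brass valve 32 x 46 mm, top 120 mm; brass outlet at the pipe's end, top 116 mm). Lever hub 24 mm across.
- lever_end (a point): Free end of the tap lever, 90 mm from its pivot, at mid-height of the bar, 137 mm above the bench.
- jar_mid (a point): Middle of a closed white plastic jar with a wide screw lid, 70 mm across, 103 mm high, loose on the deck. Not to be moved.
- flask_mid (a point): Middle of a white plastic conical flask, 74 mm across at the foot, 34 mm at its closed top, 116 mm high, loose on the deck. Not to be moved.
- cylinder_mid (a point): Middle of a slender white plastic cylinder on a 66 mm foot, 32 mm across, 118 mm high, closed top, loose on the deck. Not to be moved.
- wash_bottle: White wash bottle with a bent spout, 68 mm across, 188 mm high, loose on the bench to the left. Origin at the centre of its underside. Not to be moved.
- reagent: Amber jar with a black cap, 68 mm across, 130 mm high, loose on the bench to the right. Origin at the centre of its underside. Not to be moved.
- tip_box: Blue box, 85 x 120 x 60 mm high, loose on the bench to the right. Origin at the centre of its underside. Not to be moved.
- dish: White porcelain bowl, 90 mm across, 30 mm high, loose on the bench to the left. Origin at the centre of its underside. Not to be moved.
- vial: Small amber vial with a white cap, 32 mm across, 55 mm high, loose at the back left corner of the deck. Origin at the centre of its underside. Not to be moved.
Things that resemble listed ones, but are neither listed nor needed, are in the scene too. Leave any pink look-alike of the part that bears cylinder_mid alone.

How it is judged:
By the outcome, as a careful person would: the job done as asked, in the order asked, and still so for the second after the job is handed in, with the robot touching nothing.
It also fails if it takes over 61 s, if anything falls off the work surface, if the arm or the gripper's body presses on something with over 40 N, if the wrist force passes 120 N, or if a joint passes its speed limit or range.

ROBOT

A 6-joint arm with a two-finger parallel gripper is mounted at the origin on the work surface. World frame = base frame: x ahead of the robot, y to its left, z up, the work surface at z = 0. Lengths are in m, angles in degrees, forces in N, time in s.
With the tool pointing down it reaches from about 0.375 to 0.9 m from the base axis. Payload 3.1 kg.
Tool frame: the origin (TCP) lies at the very end of the fingers, on their centre line; the grasp point (between the pads) lies bot.grip_point_offset behind it (bot.grip_point_offset is the distance from the TCP to the grasp point, in m); z points along the fingers, y is the line along which they close (so a half turn about z gives the same grasp; the last joint's range is limited). The gripper opens to 87 mm and grips with 3 to 60 N. Pads are 19 mm wide; open, the fingers measure 117 mm over their backs; the gripper's body (75 mm by 190 mm) begins 51 mm behind the grasp point.
Start: joints at [-83.967, 30.224, 82.088, -0, 67.689, -10.227], TCP at [0.175, -0.6, 0.223] pointing down, gripper open.
Joint ranges: [-176.69, 176.69], [-43.24, 126.21], [12.49, 139.97], [-82, 262], [0, 151.66], [-163.58, 163.58]. Speed limits (degrees/s): [159.86, 159.86, 180, 180, 180, 180].

INTERFACE

Orientations are given as a 3x3 rotation matrix whose columns are the frame's x, y, z axes.
In Python, from rig import bot, viewer, ticket gives the robot as it stands.
- The arm moves only by the tool servo_tool, never from a script. Its argument "targets" is a list of rows, each an object with "offset": the shift along the tool's x, y, z in m, a list of three; "dr": the turn, a rotation vector about the tool's x, y, z in degrees, a list of three. In form: [{"offset": [x, y, z], "dr": [ax, ay, az]}, ...]. A call has 1 to 20 rows; each row is the pose to reach, as a shift and turn from the pose commanded when the call began, along the tool's axes at that moment; what a row does not reach only later rows make up. A row lasts 1/12 s, in which the tool goes at most 41.7 mm and 7.16 degrees, less where a joint would pass 70% of its speed; a pose out of reach is approached as far as the arm can. A call with a gripper value outside its range is refused whole. "gripper" is the gripper command: -1 is fully open, 1 is shut, values between are in proportion, set as the call begins (left out, the last holds). The fingers move at their own pace and stop on an object; the grip force is fixed at half the most. Time passes only in rows, so rows that repeat a pose let the fingers close. It gives the time, the measured TCP pose, the force, the opening and the grip force at its end, in the units of the state.
- bot.read_state(): the state, without advancing time (a new reading comes with each control period).
- viewer.capture(name): name is "scene" or "top" or "wrist"; returns a dict with "color" (400x640x3 uint8, red, green, blue), "camera_matrix" (3x3 intrinsics, pixels), "R" (3x3) and "t" (3): a world point X has camera coordinates R X + t. Camera axes: x right, y down, z forward; pixel columns grow to the right and rows downward; lengths in m; the calibration is good to about 2 mm. A picture is of the moment at which its call begins. There is no depth.
- ticket.hand_in(): hands the job in; it is judged then, once.
The state is a dict: "time_s": time; "joint_positions": joint angles; "qvel": joint speeds; "tau": joint torques, N m; "position": TCP position; "tcp_rot": TCP orientation; "force": force on the tool from outside, world axes, zero at the start; "moment": the same for the moment, N m; "opening": opening from 0.0 (shut) to 1.0 (fully open); "grasp_force": force on a finger pad.
Only numpy, scipy, OpenCV 4.12 (cv2) and the standard library are available. Lean on these libraries where they do the work, as an engineer would, in place of code of your own. Each camera call takes 0.05 s, during which the arm holds its last target. There are 200 camera calls.

## Working session

There is one attempt and no reset: what is moved stays moved. The work goes in short steps, Python scripts to look and compute and a tool call to move; the robot and the scene stay as the last step left them, time stands still between calls to the robot, and variables do not carry over. Pictures are saved under pics/ and viewed, at most 10 in all, crops included, and the job is handed in when it is done.

Besides the shell and the picture viewer there is one more tool, called after ">>>" by a JSON object that holds its "op" and its "data". servo_tool: Moves the arm, as the interface text tells. Its arguments: {"type":"object","properties":{"targets":{"type":"array"},"gripper":{"type":"number"}},"required":["targets"]}

```bash
mkdir -p pics; ls
python3 - <<'E'
from rig import bot, viewer
import cv2, pickle
d={}
for n in ("scene","top"):
    c=viewer.capture(n); d[n]=c
    cv2.imwrite(f"pics/{n}0.png",c["color"][:,:,::-1])
    print(n,c["camera_matrix"].tolist(),c["R"].tolist(),c["t"].tolist())
pickle.dump(d,open("cap0.pkl","wb"))
s=bot.read_state();print(s["time_s"],s["position"],s["tcp_rot"],s["opening"],bot.grip_point_offset)
E
```

```text
pics
scene [[383.8366888224487, 0.0, 322.9644271392416], [0.0, 383.8366888224487, 198.1761143742238], [0.0, 0.0, 1.0]] [[-0.27664588852687816, 0.960918418463199, -0.010141273063988961], [0.6098936430608192, 0.16741187354463724, -0.7745986113790011], [-0.7426283030663297, -0.22047461907090057, -0.6323718414274667]] [0.12522005931123384, -0.2098407227253925, 1.484221635021294]
top [[428.80613768876486, 0.0, 317.82787743916714], [0.0, 428.80613768876486, 197.70052169616477], [0.0, 0.0, 1.0]] [[0.0159047612894623, -0.9998613706183607, -0.0049272825673416535], [-0.9939777024753762, -0.015276424205799232, -0.10851247783207643], [0.10842216355569383, 0.006623474062580477, -0.9940828758414686]] [-0.006437288612570581, 0.5199024678498259, 1.3046524881086752]
0.1 [ 0.17497769 -0.59931095  0.22166392] [[ 9.59990162e-01  2.80033663e-01 -1.89061871e-04]
 [ 2.80033484e-01 -9.59988221e-01  1.96528972e-03]
 [ 3.68850111e-04 -1.93960245e-03 -9.99998051e-01]] 0.9984404101410904 0.0187
```

View pics/scene0.png

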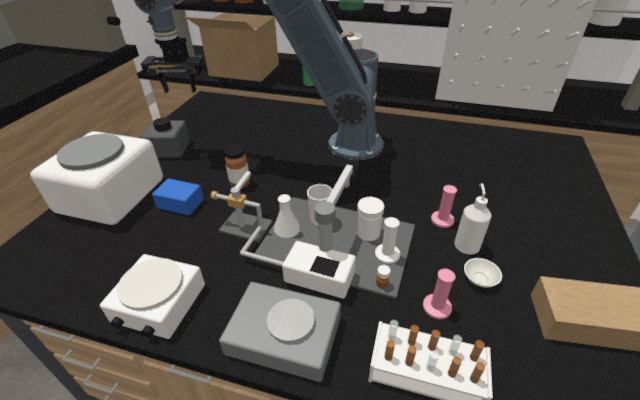

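View pics/top0.png

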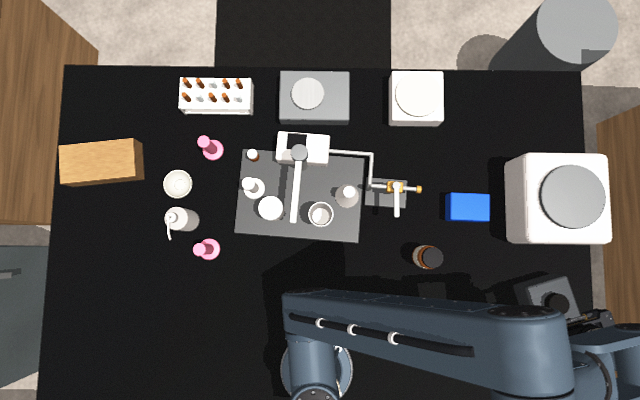

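The top view shows the hub at about (299,152), the arm end at (293,221), the open beaker at (321,213) (right of the arm, positive angle), the flask at (346,195), and the tap pivot near (398,187) with the lever end at (397,215). I'll enlarge this for precise pixels.

Run:
```python
import cv2
i=cv2.imread("pics/top0.png")[125:250,230:430]
cv2.imwrite("pics/crop0.png",cv2.resize(i,None,fx=4,fy=4,interpolation=cv2.INTER_CUBIC))
```

```text
(no output)
```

View pics/crop0.png

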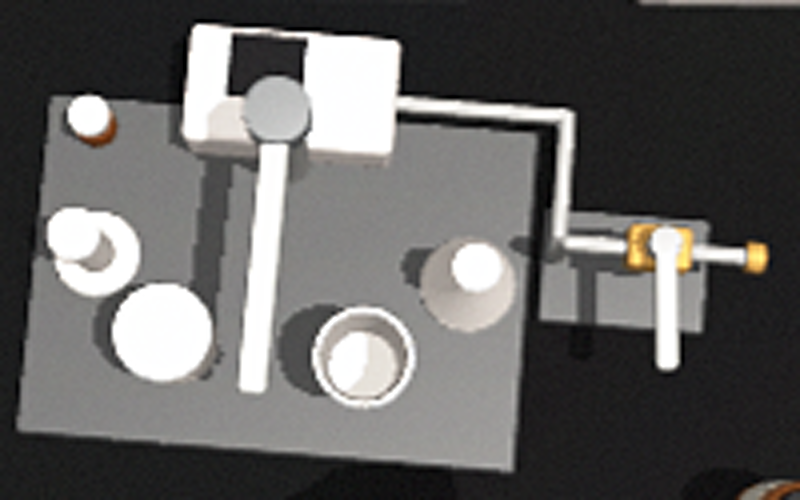

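In this crop (4x, origin (230,125)): hub top (277,110), arm end (253,391), rim centre (363,357), deck front corners (18,432) and (514,471), lever hub (666,241), lever end (667,370), flask top (478,267), jar lid (162,332).

```bash
cat > h.py <<'E'
import numpy as np
def w(c,u,v,z):
    K,R,t=[np.array(c[k]) for k in("camera_matrix","R","t")]
    C=-R.T@t; d=R.T@np.linalg.inv(K)@[u,v,1]
    return C+d*(z-C[2])/d[2]
E
python3 - <<'E'
import pickle,numpy as np
from h import w
c=pickle.load(open("cap0.pkl","rb"))["top"]
P={k:w(c,230+(u+.5)/4-.5,125+(v+.5)/4-.5,z) for k,(u,v,z) in dict(hub=(277,110,.207),end=(253,391,.201),rim=(363,357,.117),fl=(18,432,.012),fr=(514,471,.012),lhub=(666,241,.146),lend=(667,370,.144),flask=(478,267,.128),jar=(162,332,.115)).items()}
for k,p in P.items(): print(k,p.round(4))
d=P["fl"]-P["fr"]; print("front edge",np.hypot(*d[:2]),"yaw from edge",np.degrees(np.arctan2(-d[0],d[1])))
yaw=np.arctan2(-d[0],d[1]); 
ch,sh=np.cos(yaw),np.sin(yaw);Rz=np.array([[ch,-sh],[sh,ch]])
print("tap expected",P["hub"][:2]+Rz@[-.06,-.28])
v=P["lhub"][:2]-P["hub"][:2];print("yaw by tap",np.degrees(np.arctan2(v[1],v[0])-np.arctan2(-.28,-.06)),np.hypot(*v))
col=P["hub"][:2]
for k in("end","rim","flask","jar"):
    q=Rz.T@(P[k][:2]-col); print(k,"angle",np.arctan2(-q[1],-q[0]),np.hypot(*q))
q=Rz.T@(P["lend"]-P["lhub"])[:2];print("lever",np.arctan2(-q[1],-q[0]),np.hypot(*q))
E
```

```text
hub [0.6244 0.0541 0.207 ]
end [0.4334 0.0665 0.201 ]
rim [ 0.4634 -0.007   0.117 ]
fl [0.408  0.2613 0.012 ]
fr [ 0.3839 -0.1257  0.012 ]
lhub [ 0.5471 -0.2208  0.146 ]
lend [ 0.4556 -0.2215  0.144 ]
flask [ 0.5288 -0.0887  0.128 ]
jar [0.4794 0.1389 0.115 ]
front edge 0.38781906482877626 yaw from edge -3.5674198162639925
tap expected [ 0.54709597 -0.22166529]
yaw by tap -3.6076629641535587 0.28548275904786424
end angle -0.002914389858039714 0.19142774890779865
rim angle 0.4247292086498985 0.17220442125391616
flask angle 1.0429280583428058 0.1718755714010532
jar angle -0.4674030393504628 0.16800927893184917
lever 0.0699257984036519 0.09152387876674982
```

```bash
cat >> h.py <<'E'
col=np.array([.6244,.0541]); piv=np.array([.5471,-.2212]); yaw=np.radians(-3.58)
Rz=np.array([[np.cos(yaw),-np.sin(yaw)],[np.sin(yaw),np.cos(yaw)]])
def p(c,a,r,L,z):  # point beside a bar at angle a, L behind it
    q=c+Rz@(r*np.array([-np.cos(a),-np.sin(a)])-L*np.array([np.sin(a),-np.cos(a)]))
    return np.array([*q,z])
def offs(pts):
    from rig import bot
    s=bot.read_state(); P=np.array(s["position"]);R=np.array(s["tcp_rot"])
    print("t",s["time_s"],"pos",P.round(4),"F",np.round(s["force"],2),"open",round(s["opening"],2))
    for x in pts: print(np.round(x,4),"->",(R.T@(np.array(x)-P)).round(3).tolist())
E
python3 - <<'E'
from h import *
offs([[.3,-.42,.29],[.42,-.2,.29],[.48,0,.29],p(col,0,.135,.045,.29),p(col,0,.135,.045,.187)])
for a in (0,.1,.2,.3,.36): print((p(col,a,.135,.024,.187)-p(col,0,.135,.045,.187)).round(4))
E
```

```text
t 0.1 pos [ 0.175  -0.5993  0.2217] F [-0.11 -0.08  0.88] open 1.0
[ 0.3  -0.42  0.29] -> [0.17, -0.137, -0.068]
[ 0.42 -0.2   0.29] -> [0.347, -0.315, -0.068]
[0.48 0.   0.29] -> [0.461, -0.49, -0.067]
[0.4925 0.1074 0.29  ] -> [0.503, -0.59, -0.067]
[0.4925 0.1074 0.187 ] -> [0.503, -0.589, 0.036]
[-0.0013 -0.021   0.    ]
[-0.0039 -0.0344  0.    ]
[-0.0051 -0.0481  0.    ]
[-0.0049 -0.0618  0.    ]
[-0.0042 -0.07    0.    ]
```

>>> {"op": "servo_tool", "data": {"gripper": 1, "targets": [{"offset":[0.02,-0.015,-0.03],"dr":[0,0,0]},{"offset":[0.045,-0.035,-0.055],"dr":[0,0,0]},{"offset":[0.07,-0.055,-0.068],"dr":[0,0,0]},{"offset":[0.1,-0.08,-0.068],"dr":[0,0,0]},{"offset":[0.13,-0.105,-0.068],"dr":[0,0,0]},{"offset":[0.16,-0.13,-0.068],"dr":[0,0,0]},{"offset":[0.185,-0.155,-0.068],"dr":[0,0,0]},{"offset":[0.21,-0.18,-0.068],"dr":[0,0,0]},{"offset":[0.235,-0.205,-0.068],"dr":[0,0,0]},{"offset":[0.26,-0.23,-0.068],"dr":[0,0,0]},{"offset":[0.285,-0.255,-0.068],"dr":[0,0,0]},{"offset":[0.31,-0.28,-0.068],"dr":[0,0,0]},{"offset":[0.335,-0.305,-0.068],"dr":[0,0,0]},{"offset":[0.36,-0.33,-0.068],"dr":[0,0,0]},{"offset":[0.38,-0.36,-0.068],"dr":[0,0,0]},{"offset":[0.4,-0.39,-0.068],"dr":[0,0,0]},{"offset":[0.42,-0.42,-0.068],"dr":[0,0,0]},{"offset":[0.44,-0.45,-0.068],"dr":[0,0,0]},{"offset":[0.455,-0.475,-0.068],"dr":[0,0,0]},{"offset":[0.46,-0.49,-0.068],"dr":[0,0,0]}]}}

```text
time_s: 1.77
position: [0.48, 0.0023, 0.2903]
tcp_rot: [[0.959, 0.283, 0.0], [0.283, -0.959, 0.001], [0.001, -0.001, -1.0]]
force: [-0.0, -0.6, -0.4]
opening: 0.007
grasp_force: 0.0
```

Run:
```python
from h import *
offs([p(col,0,.135,.045,.29),p(col,0,.135,.045,.187)]+[p(col,a,.135,.024,.187) for a in (0,.1,.2,.3,.36)])
```

```text
t 1.7667 pos [0.48   0.0023 0.2903] F [-0.02 -0.63 -0.39] open 0.01
[0.4925 0.1074 0.29  ] -> [0.042, -0.097, 0.0]
[0.4925 0.1074 0.187 ] -> [0.042, -0.097, 0.103]
[0.4912 0.0865 0.187 ] -> [0.034, -0.077, 0.103]
[0.4886 0.073  0.187 ] -> [0.028, -0.065, 0.103]
[0.4874 0.0594 0.187 ] -> [0.023, -0.053, 0.103]
[0.4875 0.0457 0.187 ] -> [0.019, -0.039, 0.103]
[0.4883 0.0375 0.187 ] -> [0.018, -0.031, 0.103]
```

>>> {"op": "servo_tool", "data": {"targets": [{"offset":[0.014,-0.032,0.0],"dr":[0,0,0]},{"offset":[0.028,-0.066,0.0],"dr":[0,0,0]},{"offset":[0.042,-0.097,0.0],"dr":[0,0,0]},{"offset":[0.042,-0.097,0.02],"dr":[0,0,0]},{"offset":[0.042,-0.097,0.05],"dr":[0,0,0]},{"offset":[0.042,-0.097,0.08],"dr":[0,0,0]},{"offset":[0.042,-0.097,0.1],"dr":[0,0,0]},{"offset":[0.042,-0.097,0.103],"dr":[0,0,0]},{"offset":[0.042,-0.097,0.103],"dr":[0,0,0]}]}}

```text
time_s: 2.52
position: [0.4914, 0.1041, 0.1863]
tcp_rot: [[0.96, 0.28, -0.004], [0.28, -0.96, 0.0], [-0.004, -0.001, -1.0]]
force: [0.5, 0.2, 0.4]
opening: 0.008
grasp_force: 0.0
```

Run:
```python
from h import *
from rig import viewer
import cv2
c=viewer.capture("scene");cv2.imwrite("pics/s1.png",cv2.resize(c["color"][140:300,200:440,::-1],None,fx=3,fy=3,interpolation=cv2.INTER_CUBIC))
offs([p(col,a,.135,.024,.187) for a in (0,.1,.2,.3,.36)])
```

```text
t 2.5667 pos [0.4927 0.1041 0.1876] F [-0.   -1.    0.25] open 0.01
[0.4912 0.0865 0.187 ] -> [-0.006, 0.016, 0.001]
[0.4886 0.073  0.187 ] -> [-0.013, 0.029, 0.001]
[0.4874 0.0594 0.187 ] -> [-0.018, 0.041, 0.001]
[0.4875 0.0457 0.187 ] -> [-0.021, 0.055, 0.001]
[0.4883 0.0375 0.187 ] -> [-0.023, 0.063, 0.001]
```

View pics/s1.png

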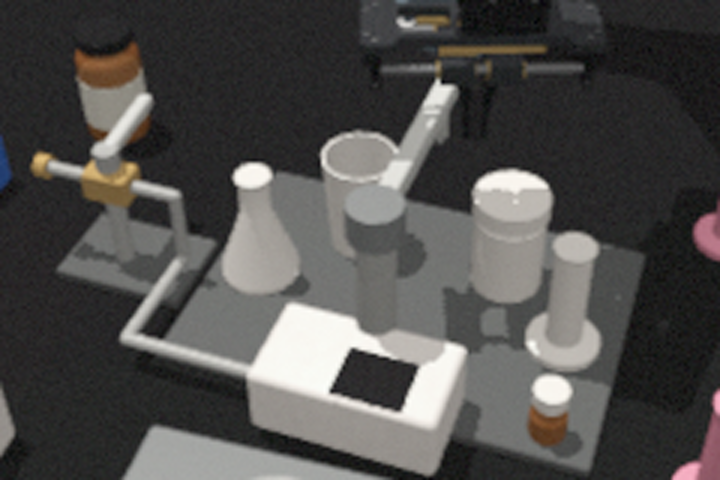

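The picture shows the closed gripper above, with two thin dark finger shapes near (475,115), beside the arm's end at (445,95). I'll check this against the projected TCP.

Run:
```python
from h import *
import pickle
c=pickle.load(open("cap0.pkl","rb"))["scene"]
K,R,t=[np.array(c[k]) for k in("camera_matrix","R","t")]
for n,X in dict(tcp=[.4927,.1041,.1876],up=[.4927,.1041,.2376],body=[.4927,.1041,.2576],end=[.4334,.0665,.201],hub=[*col,.207]).items():
    q=K@(R@X+t); q=q[:2]/q[2]; print(n,((q-[200,140])*3).round())
```

```text
tcp [472. 131.]
up [474.  82.]
body [476.  62.]
end [445.  73.]
hub [372. 200.]
```

TCP projects to (472,131), matching the fingertips, so I'll push now.

>>> {"op": "servo_tool", "data": {"targets": [{"offset":[-0.002,0.006,0.001],"dr":[0,0,0]},{"offset":[-0.004,0.011,0.001],"dr":[0,0,0]},{"offset":[-0.006,0.016,0.001],"dr":[0,0,0]},{"offset":[-0.008,0.02,0.001],"dr":[0,0,0]},{"offset":[-0.01,0.024,0.001],"dr":[0,0,0]},{"offset":[-0.013,0.028,0.001],"dr":[0,0,0]},{"offset":[-0.015,0.032,0.001],"dr":[0,0,0]},{"offset":[-0.016,0.036,0.001],"dr":[0,0,0]},{"offset":[-0.018,0.04,0.001],"dr":[0,0,0]},{"offset":[-0.019,0.044,0.001],"dr":[0,0,0]},{"offset":[-0.02,0.048,0.001],"dr":[0,0,0]},{"offset":[-0.021,0.052,0.001],"dr":[0,0,0]},{"offset":[-0.022,0.056,0.001],"dr":[0,0,0]},{"offset":[-0.022,0.059,0.001],"dr":[0,0,0]},{"offset":[-0.022,0.061,0.001],"dr":[0,0,0]},{"offset":[-0.022,0.061,0.001],"dr":[0,0,0]}]}}

```text
time_s: 3.9
position: [0.488, 0.0388, 0.1863]
tcp_rot: [[0.96, 0.28, -0.002], [0.28, -0.96, -0.001], [-0.002, 0.0, -1.0]]
force: [0.2, 1.0, 0.0]
opening: 0.002
grasp_force: 0.1
```

Run:
```python
from h import *
from rig import viewer
import cv2
c=viewer.capture("scene");cv2.imwrite("pics/s2.png",cv2.resize(c["color"][150:250,270:390,::-1],None,fx=6,fy=6,interpolation=cv2.INTER_CUBIC))
K,R,t=[np.array(c[k]) for k in("camera_matrix","R","t")]
for a in (.25,.3,.35,.4,.45):
    q=K@(R@p(col,a,.18,0,.201)+t); q=q[:2]/q[2]; print(a,((q-[270,150])*6).round())
offs([p(col,a,.135,.024,.187) for a in (.36,.4,.44)])
```

```text
0.25 [361.  88.]
0.3 [341.  87.]
0.35 [320.  87.]
0.4 [300.  88.]
0.45 [280.  89.]
t 3.95 pos [0.4882 0.0388 0.1863] F [-0.17 -0.44 -0.49] open 0.0
[0.4883 0.0375 0.187 ] -> [-0.0, 0.001, -0.001]
[0.4891 0.032  0.187 ] -> [-0.001, 0.007, -0.001]
[0.4901 0.0266 0.187 ] -> [-0.002, 0.012, -0.001]
```

View pics/s2.png

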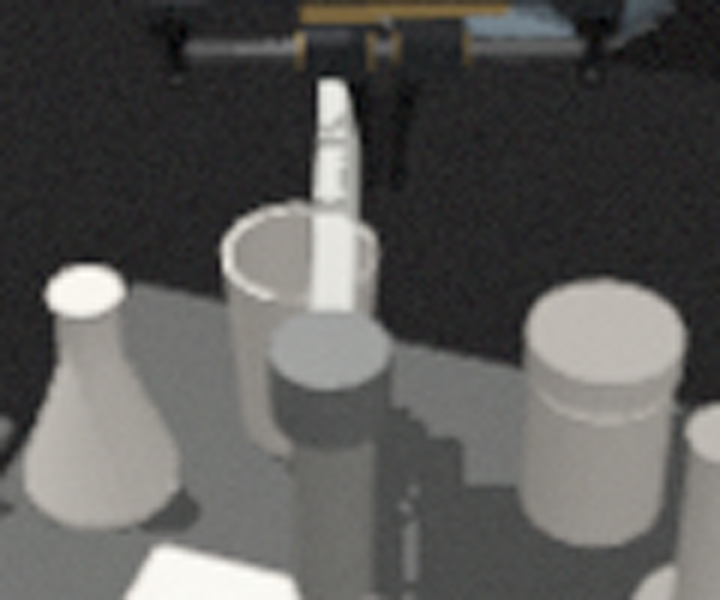

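The bar end is at about (332,85), which means an angle of about 0.32. The beaker rim is centred at about (300,255), so I need about 0.10 rad more.

Run:
```python
from h import *
offs([p(col,a,.135,.0186,.187) for a in (.32,.36,.39,.425)]+[p(col,.425,.135,.05,.187)])
```

```text
t 3.95 pos [0.4882 0.0388 0.1863] F [-0.17 -0.44 -0.49] open 0.0
[0.4891 0.0377 0.187 ] -> [0.001, 0.001, -0.001]
[0.4899 0.0323 0.187 ] -> [-0.0, 0.007, -0.001]
[0.4906 0.0283 0.187 ] -> [-0.001, 0.011, -0.001]
[0.4916 0.0236 0.187 ] -> [-0.001, 0.016, -0.001]
[0.4804 0.053  0.187 ] -> [-0.003, -0.016, -0.001]
```

>>> {"op": "servo_tool", "data": {"targets": [{"offset":[0.0,0.003,0],"dr":[0,0,0]},{"offset":[0.0,0.006,0],"dr":[0,0,0]},{"offset":[0.0,0.009,0],"dr":[0,0,0]},{"offset":[0.0,0.012,0],"dr":[0,0,0]},{"offset":[-0.001,0.014,0],"dr":[0,0,0]},{"offset":[-0.001,0.015,0],"dr":[0,0,0]},{"offset":[-0.001,0.015,0],"dr":[0,0,0]},{"offset":[-0.001,0.01,0],"dr":[0,0,0]},{"offset":[-0.002,0.0,0],"dr":[0,0,0]},{"offset":[-0.003,-0.02,0],"dr":[0,0,0]},{"offset":[-0.003,-0.025,0],"dr":[0,0,0]}]}}

```text
time_s: 4.87
position: [0.4775, 0.0644, 0.1867]
tcp_rot: [[0.96, 0.281, -0.001], [0.281, -0.96, 0.001], [-0.001, -0.001, -1.0]]
force: [0.1, 0.3, 0.3]
opening: 0.007
grasp_force: 0.0
```

Run:
```python
from h import *
from rig import viewer
import cv2
c=viewer.capture("scene");a=cv2.resize(c["color"][150:250,300:370,::-1],None,fx=5,fy=5,interpolation=cv2.INTER_CUBIC)
d=viewer.capture("top");b=cv2.resize(d["color"][140:240,270:360,::-1],None,fx=5,fy=5,interpolation=cv2.INTER_CUBIC)
cv2.imwrite("pics/s3.png",np.hstack([a,b]))
K,R,t=[np.array(c[k]) for k in("camera_matrix","R","t")]
for g in (.35,.4,.45):
    q=K@(R@p(col,g,.18,0,.201)+t); q=q[:2]/q[2]; print(g,((q-[300,150])*5).round())
offs([])
```

```text
0.35 [117.  73.]
0.4 [100.  73.]
0.45 [83. 74.]
t 4.9667 pos [0.4783 0.0636 0.1868] F [-0.53  0.91  0.09] open 0.01
```

View pics/s3.png

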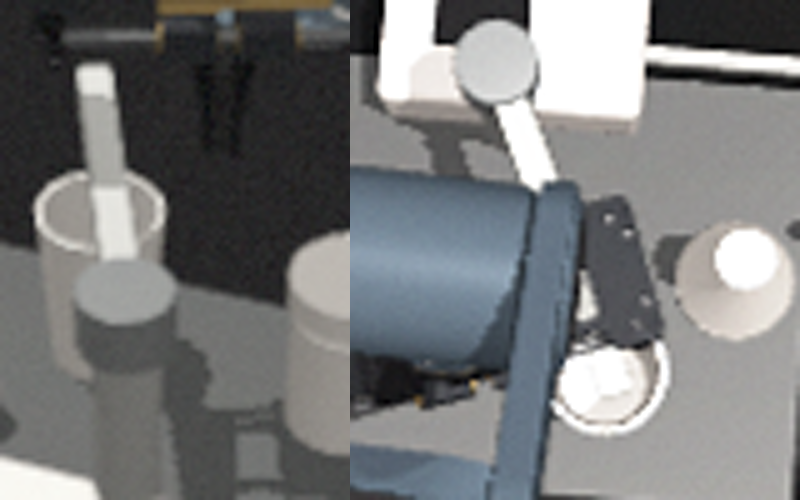

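Left half (scene): the bar end is at (97,70), so the angle is about 0.41, and the bar crosses the beaker mouth near its middle. The beaker stands where it was. Next I'll lift off and go to the tap.

Run:
```python
from h import *
s=p(piv,.07,.07,.045,.29); offs([[.478,.064,.29],[.47,-.06,.29],s,[*s[:2],.131]])
```

```text
t 4.9667 pos [0.4783 0.0636 0.1868] F [-0.53  0.91  0.09] open 0.01
[0.478 0.064 0.29 ] -> [-0.0, -0.0, -0.103]
[ 0.47 -0.06  0.29] -> [-0.043, 0.116, -0.103]
[ 0.4768 -0.1767  0.29  ] -> [-0.069, 0.23, -0.103]
[ 0.4768 -0.1767  0.131 ] -> [-0.069, 0.23, 0.056]
```

>>> {"op": "servo_tool", "data": {"targets": [{"offset":[0,0,-0.025],"dr":[0,0,0]},{"offset":[0,0,-0.06],"dr":[0,0,0]},{"offset":[0,0,-0.095],"dr":[0,0,0]},{"offset":[0,0,-0.103],"dr":[0,0,0]},{"offset":[-0.012,0.03,-0.103],"dr":[0,0,0]},{"offset":[-0.022,0.06,-0.103],"dr":[0,0,0]},{"offset":[-0.033,0.09,-0.103],"dr":[0,0,0]},{"offset":[-0.043,0.12,-0.103],"dr":[0,0,0]},{"offset":[-0.05,0.15,-0.103],"dr":[0,0,0]},{"offset":[-0.057,0.18,-0.103],"dr":[0,0,0]},{"offset":[-0.064,0.21,-0.103],"dr":[0,0,0]},{"offset":[-0.069,0.228,-0.103],"dr":[0,0,0]},{"offset":[-0.069,0.23,-0.1],"dr":[0,0,0]},{"offset":[-0.069,0.23,-0.07],"dr":[0,0,0]},{"offset":[-0.069,0.23,-0.04],"dr":[0,0,0]},{"offset":[-0.069,0.23,-0.01],"dr":[0,0,0]},{"offset":[-0.069,0.23,0.02],"dr":[0,0,0]},{"offset":[-0.069,0.23,0.045],"dr":[0,0,0]},{"offset":[-0.069,0.23,0.056],"dr":[0,0,0]},{"offset":[-0.069,0.23,0.056],"dr":[0,0,0]}]}}

```text
time_s: 6.63
position: [0.4747, -0.1759, 0.1276]
tcp_rot: [[0.96, 0.28, -0.006], [0.281, -0.96, 0.004], [-0.005, -0.005, -1.0]]
force: [-0.0, -0.8, 0.5]
opening: 0.004
grasp_force: 0.0
```

Run:
```python
from h import *
offs([p(piv,.07,.07,.03,.131)]+[p(piv,a,.07,.0175,.131) for a in np.arange(.07,.85,.06)])
```

```text
t 6.6333 pos [ 0.4747 -0.1759  0.1276] F [-0.02 -0.76  0.52] open 0.0
[ 0.4769 -0.1917  0.131 ] -> [-0.002, 0.016, -0.004]
[ 0.477  -0.2042  0.131 ] -> [-0.006, 0.028, -0.004]
[ 0.4761 -0.2085  0.131 ] -> [-0.008, 0.032, -0.004]
[ 0.4754 -0.2127  0.131 ] -> [-0.01, 0.036, -0.004]
[ 0.4751 -0.2171  0.131 ] -> [-0.011, 0.04, -0.004]
[ 0.4749 -0.2214  0.131 ] -> [-0.013, 0.044, -0.004]
[ 0.4751 -0.2257  0.131 ] -> [-0.014, 0.048, -0.004]
[ 0.4755 -0.23    0.131 ] -> [-0.014, 0.052, -0.004]
[ 0.4761 -0.2343  0.131 ] -> [-0.015, 0.056, -0.004]
[ 0.4771 -0.2385  0.131 ] -> [-0.015, 0.061, -0.004]
[ 0.4782 -0.2427  0.131 ] -> [-0.015, 0.065, -0.004]
[ 0.4796 -0.2468  0.131 ] -> [-0.015, 0.069, -0.004]
[ 0.4813 -0.2508  0.131 ] -> [-0.015, 0.074, -0.004]
[ 0.4832 -0.2547  0.131 ] -> [-0.014, 0.078, -0.004]
[ 0.4853 -0.2585  0.131 ] -> [-0.013, 0.082, -0.004]
```

>>> {"op": "servo_tool", "data": {"targets": [{"offset":[-0.002,0.007,0],"dr":[0,0,0]},{"offset":[-0.004,0.014,0],"dr":[0,0,0]},{"offset":[-0.006,0.02,0],"dr":[0,0,0]},{"offset":[-0.007,0.024,0],"dr":[0,0,0]},{"offset":[-0.008,0.027,0],"dr":[0,0,0]},{"offset":[-0.01,0.031,0],"dr":[0,0,0]},{"offset":[-0.012,0.035,0],"dr":[0,0,0]},{"offset":[-0.013,0.039,0],"dr":[0,0,0]},{"offset":[-0.015,0.043,0],"dr":[0,0,0]},{"offset":[-0.016,0.047,0],"dr":[0,0,-1]},{"offset":[-0.016,0.051,0],"dr":[0,0,-5]},{"offset":[-0.017,0.055,0],"dr":[0,0,-8]},{"offset":[-0.017,0.059,0],"dr":[0,0,-12]},{"offset":[-0.017,0.064,0],"dr":[0,0,-15]},{"offset":[-0.017,0.068,0],"dr":[0,0,-18]},{"offset":[-0.017,0.072,0],"dr":[0,0,-22]},{"offset":[-0.016,0.077,0],"dr":[0,0,-25]},{"offset":[-0.015,0.081,0],"dr":[0,0,-29]}]}}

```text
time_s: 8.13
position: [0.4843, -0.2596, 0.1302]
tcp_rot: [[0.701, 0.713, -0.002], [0.713, -0.701, 0.001], [-0.001, -0.002, -1.0]]
force: [-0.5, 1.6, 0.4]
opening: 0.004
grasp_force: 0.8
```

Run:
```python
from h import *
offs([p(piv,a,.07,.0175,.131) for a in np.arange(.85,1.58,.06)])
from rig import viewer
import cv2
c=viewer.capture("scene");a=cv2.resize(c["color"][150:270,190:310,::-1],None,fx=5,fy=5,interpolation=cv2.INTER_CUBIC)
cv2.imwrite("pics/s4.png",a)
K,R,t=[np.array(c[k]) for k in("camera_matrix","R","t")]
for g in (None,.7,.8,.9,1.57):
    X=np.array([*piv,.144]) if g is None else p(piv,g,.085,0,.144)
    q=K@(R@X+t); q=q[:2]/q[2]; print(g,((q-[190,150])*5).round())
```

```text
t 8.1333 pos [ 0.4843 -0.2596  0.1302] F [-0.55  1.57  0.36] open 0.0
[ 0.4853 -0.2585  0.131 ] -> [0.002, -0.0, -0.001]
[ 0.4877 -0.2621  0.131 ] -> [0.001, 0.004, -0.001]
[ 0.4902 -0.2656  0.131 ] -> [-0.0, 0.008, -0.001]
[ 0.493  -0.2689  0.131 ] -> [-0.001, 0.013, -0.001]
[ 0.4959 -0.2721  0.131 ] -> [-0.001, 0.017, -0.001]
[ 0.4991 -0.2751  0.131 ] -> [-0.001, 0.021, -0.001]
[ 0.5024 -0.2778  0.131 ] -> [-0.0, 0.026, -0.001]
[ 0.5059 -0.2804  0.131 ] -> [0.0, 0.03, -0.001]
[ 0.5095 -0.2828  0.131 ] -> [0.001, 0.034, -0.001]
[ 0.5133 -0.2849  0.131 ] -> [0.002, 0.038, -0.001]
[ 0.5171 -0.2868  0.131 ] -> [0.004, 0.042, -0.001]
[ 0.5211 -0.2885  0.131 ] -> [0.005, 0.047, -0.001]
[ 0.5252 -0.29    0.131 ] -> [0.007, 0.05, -0.001]
None [220. 195.]
0.7 [193. 110.]
0.8 [178. 113.]
0.9 [164. 118.]
1.57 [ 84. 164.]
```

View pics/s4.png

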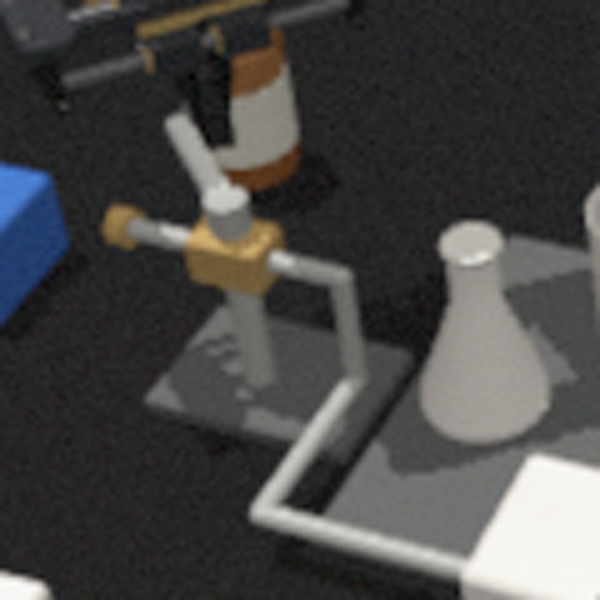

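The lever end is at about (178,118), so the angle is about 0.83, which agrees with the model. Nothing else has moved, so I'll continue.

>>> {"op": "servo_tool", "data": {"targets": [{"offset":[-0.001,0.004,0],"dr":[0,0,-3]},{"offset":[-0.002,0.008,0],"dr":[0,0,-7]},{"offset":[-0.002,0.013,0],"dr":[0,0,-10]},{"offset":[-0.003,0.017,0],"dr":[0,0,-14]},{"offset":[-0.003,0.021,0],"dr":[0,0,-17]},{"offset":[-0.002,0.026,0],"dr":[0,0,-21]},{"offset":[-0.002,0.03,0],"dr":[0,0,-24]},{"offset":[-0.001,0.034,0],"dr":[0,0,-27]},{"offset":[0.0,0.038,0],"dr":[0,0,-31]},{"offset":[0.002,0.042,0],"dr":[0,0,-34]},{"offset":[0.003,0.045,0],"dr":[0,0,-37]},{"offset":[0.004,0.048,0],"dr":[0,0,-39]},{"offset":[0.004,0.049,0],"dr":[0,0,-40]},{"offset":[0.004,0.049,0],"dr":[0,0,-40]}]}}

```text
time_s: 9.35
position: [0.5224, -0.2914, 0.1302]
tcp_rot: [[0.083, 0.997, -0.001], [0.997, -0.083, -0.0], [-0.0, -0.001, -1.0]]
force: [0.6, -0.1, -0.5]
opening: 0.003
grasp_force: 0.4
```

Run:
```python
from h import *
offs([p(piv,a,.07,.0175,.131) for a in (1.5,1.57,1.6)])
from rig import viewer
import cv2
c=viewer.capture("scene");a=cv2.resize(c["color"][160:220,195:265,::-1],None,fx=8,fy=8,interpolation=cv2.INTER_CUBIC)
cv2.imwrite("pics/s5.png",a)
K,R,t=[np.array(c[k]) for k in("camera_matrix","R","t")]
for g in (None,1.4,1.5,1.57,1.64):
    X=np.array([*piv,.144]) if g is None else p(piv,g,.09,0,.144)
    q=K@(R@X+t); q=q[:2]/q[2]; print(g,((q-[195,160])*8).round())
```

```text
t 9.35 pos [ 0.5224 -0.2914  0.1302] F [ 0.57 -0.12 -0.48] open 0.0
[ 0.5205 -0.2883  0.131 ] -> [0.003, -0.002, -0.001]
[ 0.5252 -0.29    0.131 ] -> [0.002, 0.003, -0.001]
[ 0.5273 -0.2906  0.131 ] -> [0.001, 0.005, -0.001]
None [312. 232.]
1.4 [110. 156.]
1.5 [ 93. 170.]
1.57 [ 82. 180.]
1.64 [ 73. 191.]
```

View pics/s5.png

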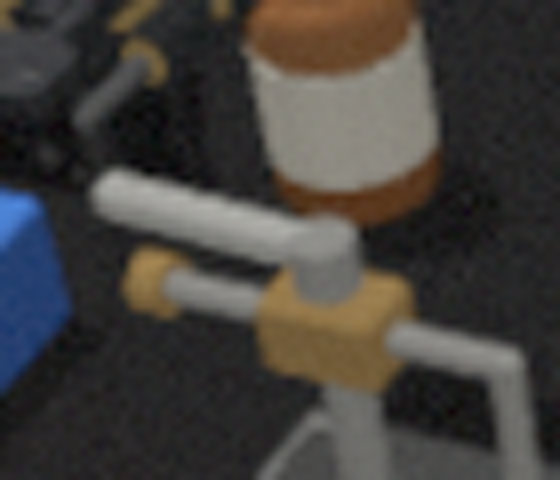

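The lever is at about 1.54, with its edges almost parallel to the pipe (slope 0.24 against 0.22). I'll push about 3 mm more, then back off, lift and clear the view.

>>> {"op": "servo_tool", "data": {"targets": [{"offset":[0.001,0.001,0],"dr":[0,0,0]},{"offset":[0.001,0.002,0],"dr":[0,0,0]},{"offset":[0.001,0.003,0],"dr":[0,0,0]},{"offset":[0.001,0.003,0],"dr":[0,0,0]},{"offset":[0.001,0.0,0],"dr":[0,0,0]},{"offset":[0.0,-0.015,0],"dr":[0,0,0]},{"offset":[0,-0.03,0],"dr":[0,0,0]},{"offset":[0,-0.03,-0.03],"dr":[0,0,0]},{"offset":[0,-0.03,-0.065],"dr":[0,0,0]},{"offset":[0,-0.03,-0.1],"dr":[0,0,0]},{"offset":[0,-0.03,-0.135],"dr":[0,0,0]},{"offset":[0,-0.03,-0.155],"dr":[0,0,0]},{"offset":[-0.03,-0.05,-0.16],"dr":[0,0,0]},{"offset":[-0.06,-0.07,-0.16],"dr":[0,0,0]},{"offset":[-0.09,-0.09,-0.16],"dr":[0,0,0]},{"offset":[-0.12,-0.11,-0.16],"dr":[0,0,0]},{"offset":[-0.15,-0.13,-0.16],"dr":[0,0,0]},{"offset":[-0.18,-0.15,-0.16],"dr":[0,0,0]},{"offset":[-0.21,-0.17,-0.16],"dr":[0,0,0]},{"offset":[-0.24,-0.19,-0.16],"dr":[0,0,0]}]}}

```text
time_s: 11.07
position: [0.3126, -0.5158, 0.2909]
tcp_rot: [[0.083, 0.997, 0.001], [0.997, -0.083, -0.001], [-0.001, 0.001, -1.0]]
force: [0.2, 0.5, 0.3]
opening: 0.001
grasp_force: 0.0
```

Run:
```python
from h import *
from rig import viewer
import cv2,pickle
c=viewer.capture("top");pickle.dump(c,open("cap1.pkl","wb"))
cv2.imwrite("pics/t6.png",cv2.resize(c["color"][125:250,230:430,::-1],None,fx=4,fy=4,interpolation=cv2.INTER_CUBIC))
offs([])
```

```text
t 11.1167 pos [ 0.3081 -0.5224  0.2908] F [-1.   -4.48  0.17] open 0.01
```

View pics/t6.png

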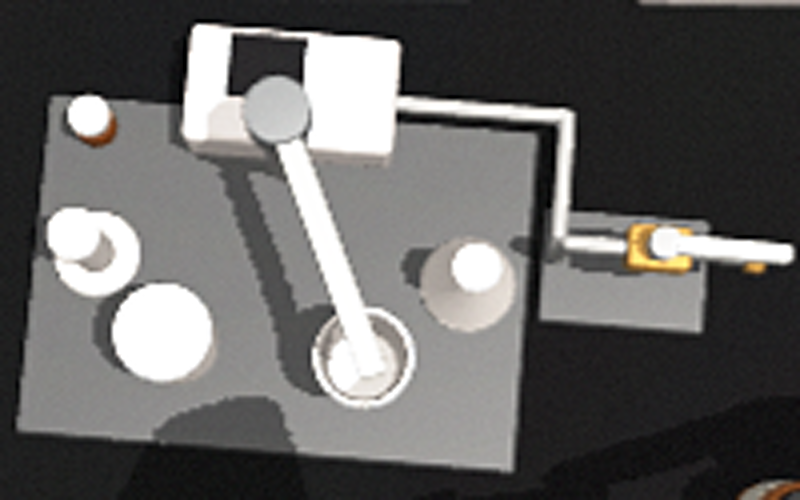

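The arm end is at (373,376), over the beaker, whose rim is still at (363,357). The lever runs from hub (666,242) to end (793,254). All vessels are where they were. Now the angles.

Run:
```python
import pickle
from h import *
c=pickle.load(open("cap1.pkl","rb"))
f=lambda u,v,z:w(c,230+(u+.5)/4-.5,125+(v+.5)/4-.5,z)[:2]
rim=f(363,357,.117)
for e in((373,376),(371,377)):
    q=Rz.T@(f(*e,.201)-col);a=np.arctan2(-q[1],-q[0]);n=p(col,a,.17,0,0)[:2];print("arm",a,np.hypot(*q),"nozzle-rim mm",1000*(n-rim))
for e,h in(((793,254),(666,242)),((793,253),(666,243)),((770,250),(700,244))):
    q=Rz.T@(f(*e,.144)-f(*h,.144));print("lever",np.arctan2(-q[1],-q[0]),np.hypot(*q))
# line fit on white lever pixels beyond the valve
g=c["color"].min(2).astype(float); A=g[180:192,404:426]; v,u=np.nonzero(A>150); v=v+180;u=u+404
k=np.polyfit(u,v,1);x=[w(c,U,np.polyval(k,U),.144)[:2] for U in(405,425)];q=Rz.T@(x[1]-x[0]);print("fit",np.arctan2(-q[1],-q[0]),len(u))
```

```text
arm 0.42440877212241346 0.1921254905718663 nozzle-rim mm [2.02651866 0.90872696]
arm 0.41664322140461063 0.1923074152281992 nozzle-rim mm [1.56388578 2.14514972]
lever 1.553175483694613 0.0903444047955704
lever 1.5690215051337504 0.09025228658271754
lever 1.5619876321439803 0.049766419999350046
fit 1.560411930132228 112
```

The nozzle is about 2 mm from the rim centre, and the lever is at 1.56. I'll let the arm settle and hand in.

>>> {"op": "servo_tool", "data": {"targets": [{"offset":[0,0,0],"dr":[0,0,0]},{"offset":[0,0,0],"dr":[0,0,0]},{"offset":[0,0,0],"dr":[0,0,0]},{"offset":[0,0,0],"dr":[0,0,0]}]}}

```text
time_s: 11.45
position: [0.3146, -0.5134, 0.2906]
tcp_rot: [[0.081, 0.997, 0.0], [0.997, -0.081, 0.0], [0.0, 0.0, -1.0]]
force: [0.5, 0.6, -0.3]
opening: 0.005
grasp_force: 0.0
```

```bash
python3 -c "
from rig import ticket
print(ticket.hand_in())"
```

```text
the job is handed in; nothing more can be done
None
```

I handed the job in at about 11.5 s: the nozzle stands about 2 mm from the centre of the beaker's mouth, the tap lever was then pushed open to about 1.56 rad, and the beaker and the other vessels on the deck are where they stood.

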